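Tip a finned housing down into its transit tray and push it home

ROBOT

A 6-joint arm with a two-finger parallel gripper is mounted at the origin on the work surface. World frame = base frame: x ahead of the robot, y to its left, z up, the work surface at z = 0. Lengths are in m, angles in degrees, forces in N, time in s.
With the tool pointing down it reaches from about 0.4 to 0.825 m from the base axis. Payload 7 kg.
Tool frame: the origin (TCP) lies on the centre line of the jaws, within the pads' length; the fingertips stand 14 mm ahead of it and the grasp point (between the pads) lies 5 mm behind it; z points along the fingers, y is the line along which they close (so a half turn about z gives the same grasp; the last joint's range is limited). The gripper opens to 88 mm and grips with 3 to 60 N. Pads are 19 mm wide; open, the fingers measure 130 mm over their backs; the gripper's body (78 mm by 193 mm) begins 47 mm behind the grasp point.
Start: joints at [92.137, 20.546, 0.682, 0, -70.136, -16.507], TCP at [0.168, 0.654, 0.241] pointing down, gripper open.
Joint ranges: [-176.03, 176.03], [-82.01, 121.73], [-58.28, 71.71], [-173.87, 95.51], [-174.79, -0.11], [-173.66, 173.66]. Speed limits (degrees/s): [136.94, 136.94, 172.46, 180, 180, 180].

INTERFACE

Orientations are given as [roll, pitch, yaw] about the fixed x, y, z axes, in that order (R = Rz(yaw) Ry(pitch) Rx(roll)).
In Python, from plant import r gives the robot as it stands.
- The arm moves only by the tool send_rows, never from a script. Its argument "steps" is a list of rows, each an object with "dp": the shift along the tool's x, y, z in mm, a list of three; "roll": the turn about the tool's z in rad; "jaw": the opening in per cent of the stroke, from 0 (shut) to 100 (fully open). In form: [{"dp": [tx, ty, tz], "roll": roll, "jaw": jaw}, ...]. A call has 1 to 5 rows; each row is the pose to reach, as a shift and turn from the pose commanded when the call began, along the tool's axes at that moment; what a row does not reach only later rows make up. A row lasts 1/8 s, in which the tool goes at most 62.5 mm and 10.7 degrees, less where a joint would pass 70% of its speed; a pose out of reach is approached as far as the arm can. A call with a gripper value outside its range is refused whole. The fingers move at their own pace and stop on an object; "newtons" is the grip in N (left out, the last holds). Time passes only in rows, so rows that repeat a pose let the fingers close. It gives the time, the measured TCP pose, the force, the opening and the grip force at its end, in the units of the state.
- r.get_state(): the state, without advancing time (a new reading comes with each control period).
- r.capture(name): name is "scene" or "top"; returns a dict with "image" (420x560x3 uint8, blue, green, red), "K" (3x3 intrinsics, pixels), "rvec" (rotation vector, rad) and "tvec" (3), from world to camera coordinates, as OpenCV has them. Camera axes: x right, y down, z forward; pixel columns grow to the right and rows downward; lengths in m; the calibration is good to about 2 mm. A picture is of the moment at which its call begins. There is no depth.
- r.close_job(): hands the job in; it is judged then, once.
The state is a dict: "time_s": time; "joints": joint angles; "qd": joint speeds; "joint_torque": joint torques, N m; "tcp_pos": TCP position; "eef_rot": TCP orientation; "contact_force": force on the tool from outside, world axes, zero at the start; "moment": the same for the moment, N m; "gripper_width": finger opening in m; "gripper_force": force on a finger pad.
Only numpy, scipy, OpenCV 4.12 (cv2) and the standard library are available. Lean on these libraries where they do the work, as an engineer would, in place of code of your own. Each camera call takes 0.05 s, during which the arm holds its last target. There are 200 camera calls.

TASK

On the packing bench a finned aluminium housing stands on end at the open end of a grey transit tray. Push it over with the fingertips so that it falls into the tray's channel and lies flat, fins up, then push it by its near end along the channel until it sits right up against the tray's end stop. Never pick the housing up, and leave the scissors, tape roll and small standing profile offcut where they are.

Things in the scene. Friction and masses are not known exactly. Their poses are not given: they have to be found in the camera images.
- housing: Smooth aluminium block, mm: 160 tall (z), 95 wide (y), 40 thick (x), 0.3-0.6 kg, loose, at first standing on its 40 x 95 end in the tray. Origin: centre of that end. x points at the stop at first (within 3 deg); +x face plain, -x face with drawn fin grooves, flat to touch. Pushed along x near the top it tilts, past 14 deg falls. Lying as wanted: z along tray +x, x down, origin 20 above tray floor.
- housing_top (a point): Centre of the housing's other 40 x 95 mm end face, 160 mm from the origin along z (its top at the start; the leading end once it lies in the tray).
- tray: Grey rigid tray fixed to the bench, 290 long (x), 138 wide (y). Origin: centre of underside, at bench level. Inner floor 12 above the bench. Side walls full length, 12 thick, tops 34 above the bench; channel between them 114 wide. End stop at +x, 12 thick, top 47 above the bench; the -x end is open. The housing first stands with its centre 95 to 115 from the tray centre towards -x. All in mm.
- tray_stop (a point): Middle of the end stop's inner face at floor level: x = 133, y = 0, z = 12 mm in the tray's frame; same axes as the tray. Once home, the housing's leading end face touches this plane.
- tape_roll: Roll of brown tape lying flat on the bench beside the tray, 104 mm across, 45 mm high, loose; origin at the centre of its underside. Leave alone.
- offcut: Short aluminium profile offcut standing on the bench beside the tray, 40 x 40 mm and 75 mm high, loose; origin at the centre of its underside. Leave alone.
- scissors: Scissors with blue handles lying flat on the bench beside the tray, about 175 mm long (handles to -x, 83 mm; blade tip at +x, 90 mm), about 11 mm high, loose; origin near the pivot, at bench level. Leave alone.
Not all that is in view belongs to the job. There is more than one size of the housing; the one meant has the size given above.

How it is judged:
By the outcome, as a careful person would: the job done as asked, in the order asked, and still so for the second after the job is handed in, with the robot touching nothing.
It also fails if it takes over 38 s, if anything falls off the work surface, if the arm or the gripper's body presses on something with over 40 N, if the wrist force passes 120 N, or if a joint passes its speed limit or range.

## Working session

There is one attempt and no reset: what is moved stays moved. The work goes in short steps, Python scripts to look and compute and a tool call to move; the robot and the scene stay as the last step left them, time stands still between calls to the robot, and variables do not carry over. Pictures are saved under pics/ and viewed, at most 10 in all, crops included, and the job is handed in when it is done.

Besides the shell and the picture viewer there is one more tool, called as name(argument=value, ...) on one line, values as JSON. send_rows: Moves the arm, as the interface text tells. Its arguments: {"type":"object","properties":{"steps":{"type":"array","items":{"type":"object","properties":{"dp":{"type":"array","items":{"type":"number"}},"roll":{"type":"number"},"jaw":{"type":"number"}}}},"newtons":{"type":"number"}},"required":["steps"]}

```bash
mkdir -p pics; cat > h.py <<'E'
import numpy as np, cv2
from plant import r
def ray(c,uv,z):
    R=cv2.Rodrigues(np.array(c["rvec"],float))[0];t=np.array(c["tvec"],float).ravel()
    C=-R.T@t
    d=R.T@np.linalg.inv(np.array(c["K"]))@np.array([uv[0],uv[1],1.])
    return C+d*(z-C[2])/d[2]
def proj(c,P):
    return cv2.projectPoints(np.array(P,float).reshape(-1,3),np.array(c["rvec"],float),np.array(c["tvec"],float),np.array(c["K"],float),None)[0].reshape(-1,2)
E
python3 - <<'E'
from h import *
import pickle
s=r.get_state();print(s)
for n in("scene","top"):
    c=r.capture(n);pickle.dump(c,open(n+"0.pkl","wb"));cv2.imwrite(f"pics/{n}0.png",cv2.resize(c["image"],(800,600)))
    R=cv2.Rodrigues(np.array(c["rvec"],float))[0];print(n,-R.T@np.array(c["tvec"]).ravel(),R[2])
E
```

```text
{'time_s': 0.0, 'joints': array([ 9.21375136e+01,  2.05915384e+01,  6.32925037e-01, -2.17295741e-02,
       -7.01364648e+01, -1.65041606e+01]), 'qd': array([ 0.0166592 , -0.00919238, -0.03410433, -0.01125999,  0.08643997,
        0.06613288]), 'joint_torque': array([-8.07803626e-04, -5.82713842e+01,  2.93068850e+01,  6.99778005e+00,
        7.14774389e-03, -1.51418249e-04]), 'tcp_pos': array([0.16741572, 0.65341069, 0.23961   ]), 'eef_rot': array([ 1.79903036e+02, -7.42767515e-03, -1.43740410e+01]), 'contact_force': array([-0.08486364,  0.11420475,  0.30269853]), 'moment': array([ 0.01763714, -0.0431394 , -0.01696345]), 'gripper_force': 0.0, 'gripper_width': 0.08754712424552265}
scene [ 0.87935576 -0.6969094   1.11775039] [-0.22655917  0.54891478 -0.80458903]
top [ 0.41314289 -0.02097354  1.17277305] [ 0.16771469  0.00371391 -0.98582858]
```

View pics/scene0.png

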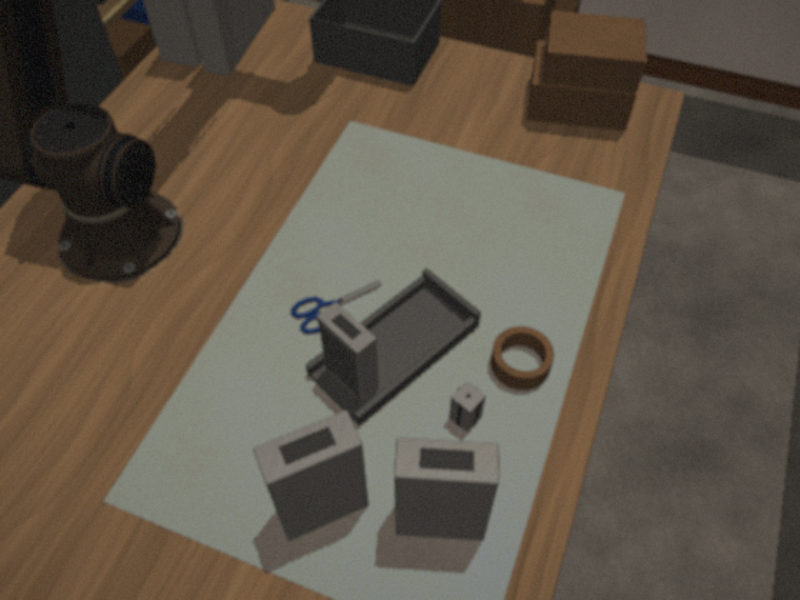

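View pics/top0.png

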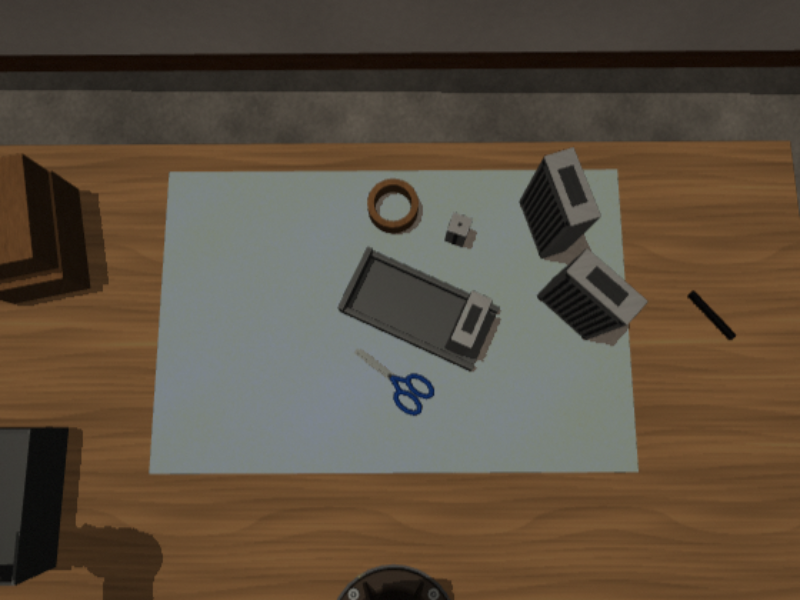

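The scene view shows the tray with the housing standing at its open end, around (348,355). In the top view, the tray's stop end is around (355,280), the housing top around (473,318), the scissors around (400,385), the tape around (394,206) and the offcut around (458,230). I'll zoom in on the tray for the corners.

```bash
python3 - <<'E'
from h import *
import pickle
c=pickle.load(open("top0.pkl","rb"))
im=c["image"][165:275,225:365]
cv2.imwrite("pics/crop0.png",cv2.convertScaleAbs(cv2.resize(im,None,fx=5.5,fy=5.4,interpolation=cv2.INTER_CUBIC),alpha=1.6))
E
```

```text
(no output)
```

View pics/crop0.png

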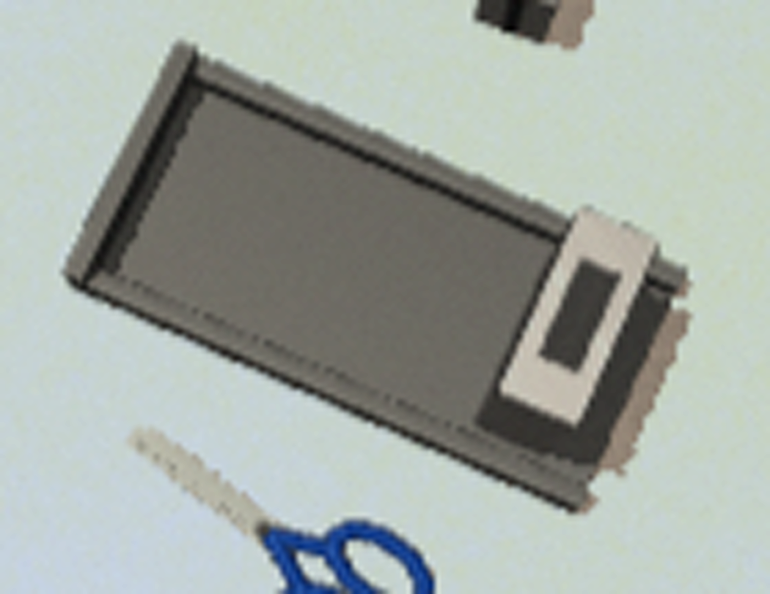

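The crop shows the tray's stop corners at (180,40) and (65,275), its open-end wall tops at (690,275) and (585,500), and the housing's top face at (583,207), (660,240), (575,425) and (500,388).

```bash
python3 - <<'E'
from h import *
import pickle
c=pickle.load(open("top0.pkl","rb"))
f=lambda p,z:ray(c,(p[0]/5.5+225-.4,p[1]/5.4+165-.4),z)[:2]
A=[f(p,.047) for p in((180,40),(65,275))];B=[f(p,.034) for p in((690,275),(585,500))]
print("tray",A,B)
a=np.mean(A,0);b=np.mean(B,0);x=a-b;L=np.linalg.norm(x);x/=L;yaw=np.degrees(np.arctan2(x[1],x[0]))
o=(a+b)/2;y=np.array([-x[1],x[0]])
print("len",L,"w",np.linalg.norm(A[0]-A[1]),np.linalg.norm(B[0]-B[1]),"o",o,"yaw",yaw)
H=np.array([f(p,.172) for p in((583,207),(660,240),(575,425),(500,388))]);h=H.mean(0)
print("H",H,"centre",h,"edges",[np.linalg.norm(H[i]-H[i-1]) for i in range(4)],"in tray",(h-o)@x,(h-o)@y)
e=(H[0]-H[3]);print("width dir",np.degrees(np.arctan2(e[1],e[0])))
e=(H[1]-H[2]);print("width dir",np.degrees(np.arctan2(e[1],e[0])))
for n,p,z in(("tape",(394,206),.045),("off",(461,220),.075),("sc",(398,380),.0),("big1",(610,285),.16),("big2",(575,185),.16)): print(n,ray(c,(p[0]*.7,p[1]*.7),z)[:2])
c2=pickle.load(open("scene0.pkl","rb"))
print("scene check (view px)",proj(c2,[[*p,.172] for p in H]+[[*p,.047] for p in A]+[[*p,.034] for p in B])/.7)
E
```

```text
tray [array([0.72832983, 0.04864386]), array([0.60330719, 0.10637218])] [array([ 0.60376919, -0.21253945]), array([ 0.48700683, -0.15581318])]
len 0.2880663022551132 w 0.1377070076463994 0.12981263018869135 o [ 0.60560326 -0.05333415] yaw 65.28750401695922
H [[ 0.61272223 -0.14197261]
 [ 0.59706096 -0.1763303 ]
 [ 0.51197711 -0.13588006]
 [ 0.5290168  -0.10281985]] centre [ 0.56269428 -0.13925071] edges [np.float64(0.09240962330352624), np.float64(0.037758789766912715), np.float64(0.09420978584892264), np.float64(0.03719311904412217)] in tray -0.095986814819776 0.0030605239415853517
width dir -25.067586025423612
width dir -25.427173301186933
tape [ 0.81123777 -0.00401504]
off [ 0.77127187 -0.13517913]
sc [ 0.46497535 -0.01032646]
big1 [ 0.62258708 -0.38650654]
big2 [ 0.80848576 -0.33495306]
scene check (view px) [[373.85242771 337.62909654]
 [355.29431661 352.40604197]
 [315.43436918 314.62554027]
 [334.31101674 301.75307999]
 [478.92018669 311.71147165]
 [423.67522547 267.38132569]
 [354.66517285 416.74113558]
 [304.87960384 365.73750195]]
```

```bash
cat >> h.py <<'E'
from scipy.spatial.transform import Rotation as Ro
O=np.array([.605,-.0535]);YAW=65.2
ax=np.array([np.cos(np.radians(YAW)),np.sin(np.radians(YAW))]);ay=np.array([-ax[1],ax[0]])
def w(tx,ty): return O+ax*tx/1e3+ay*ty/1e3
def rel(P,yaw=YAW-180):
    s=r.get_state();T=Ro.from_euler("xyz",s["eef_rot"],degrees=True)
    d=T.inv().apply(np.array(P)-s["tcp_pos"])*1e3
    dy=(yaw-s["eef_rot"][2]+180)%360-180
    q=(s["tcp_pos"][:2]-O)
    print("dp",d.round(1),"roll",round(-np.radians(dy),3),"tray mm",(q@ax*1e3).round(1),(q@ay*1e3).round(1),"z",s["tcp_pos"][2].round(4),"rot",s["eef_rot"].round(1),"F",s["contact_force"].round(1),"t",s["time_s"])
E
python3 -c "
from h import *
rel([.48,.3,.27])"
```

```text
dp [390.5 264.9 -29.8] roll 1.753 tray mm 458.3 693.7 z 0.2397 rot [179.9  -0.  -14.4] F [ 0.  -0.8 -0.9] t 0.1
```

send_rows(steps=[{"dp": [48,33,-10],"roll": 0.15,"jaw": 40},{"dp": [96,66,-20],"roll": 0.33,"jaw": 40},{"dp": [144,99,-30],"roll": 0.51,"jaw": 40},{"dp": [192,132,-30],"roll": 0.69,"jaw": 40},{"dp": [240,165,-30],"roll": 0.86,"jaw": 40}], newtons=30)

```text
time_s: 0.72
tcp_pos: [0.3599, 0.4328, 0.2706]
eef_rot: [180.0, 0.0, -64.0]
contact_force: [0.8, 0.4, -0.8]
gripper_width: 0.0429
gripper_force: 0.0
```

```bash
python3 -c "
from h import *
rel([.50,.2,.27]);rel([*w(-152,2),.27])"
```

```text
dp [270.7 -23.7   0.5] roll 0.887 tray mm 338.7 426.5 z 0.2706 rot [180.   0. -64.] F [ 0.8  0.4 -0.8] t 0.725
dp [6.390e+02 1.124e+02 5.000e-01] roll 0.887 tray mm 338.7 426.5 z 0.2706 rot [180.   0. -64.] F [ 0.8  0.4 -0.8] t 0.725
```

send_rows(steps=[{"dp": [58,-5,0],"roll": 0.18,"jaw": 40},{"dp": [116,-10,0],"roll": 0.36,"jaw": 40},{"dp": [174,-12,0],"roll": 0.54,"jaw": 40},{"dp": [232,-14,0],"roll": 0.71,"jaw": 40},{"dp": [290,-5,0],"roll": 0.887,"jaw": 40}])

```text
time_s: 1.35
tcp_pos: [0.4929, 0.1751, 0.2702]
eef_rot: [180.0, -0.0, -114.8]
contact_force: [0.3, -1.0, 0.4]
gripper_width: 0.0351
gripper_force: 0.0
```

```bash
python3 -c "
from h import *
rel([*w(-152,2),.27])"
```

```text
dp [ 3.125e+02 -1.956e+02  3.000e-01] roll 0.0 tray mm 160.5 197.6 z 0.2702 rot [ 180.    -0.  -114.8] F [ 0.3 -1.   0.4] t 1.35
```

send_rows(steps=[{"dp": [50,-30,0],"roll": 0,"jaw": 40},{"dp": [100,-60,0],"roll": 0,"jaw": 40},{"dp": [150,-90,0],"roll": 0,"jaw": 40},{"dp": [200,-120,0],"roll": 0,"jaw": 40},{"dp": [250,-150,0],"roll": 0,"jaw": 40}])

```text
time_s: 1.98
tcp_pos: [0.525, -0.1147, 0.2705]
eef_rot: [180.0, 0.0, -114.5]
contact_force: [1.3, 0.1, -0.0]
gripper_width: 0.0353
gripper_force: 0.0
```

send_rows(steps=[{"dp": [45,-35,0],"roll": 0,"jaw": 40},{"dp": [63,-45,0],"roll": 0,"jaw": 40},{"dp": [63,-45,50],"roll": 0,"jaw": 40},{"dp": [63,-45,100],"roll": 0,"jaw": 40},{"dp": [63,-45,110],"roll": 0,"jaw": 40}])

```text
time_s: 2.6
tcp_pos: [0.5378, -0.1888, 0.1573]
eef_rot: [179.6, -0.1, -114.5]
contact_force: [0.4, 0.0, 0.8]
gripper_width: 0.0349
gripper_force: 0.0
```

```bash
python3 - <<'E'
from h import *
rel([*w(-152,2),.158])
c=r.capture("top");im=c["image"][165:275,225:365]
cv2.imwrite("pics/crop1.png",cv2.convertScaleAbs(cv2.resize(im,None,fx=5.5,fy=5.4,interpolation=cv2.INTER_CUBIC),alpha=1.6))
c=r.capture("scene");im=c["image"][150:310,150:360]
cv2.imwrite("pics/s1.png",cv2.convertScaleAbs(cv2.resize(im,None,fx=3.5,fy=3.5,interpolation=cv2.INTER_CUBIC),alpha=1.6))
E
```

```text
dp [ 1.  -2.3 -0.7] roll 0.005 tray mm -151.0 4.3 z 0.1573 rot [ 1.796e+02 -1.000e-01 -1.145e+02] F [0.4 0.  0.8] t 2.6
```

View pics/s1.png

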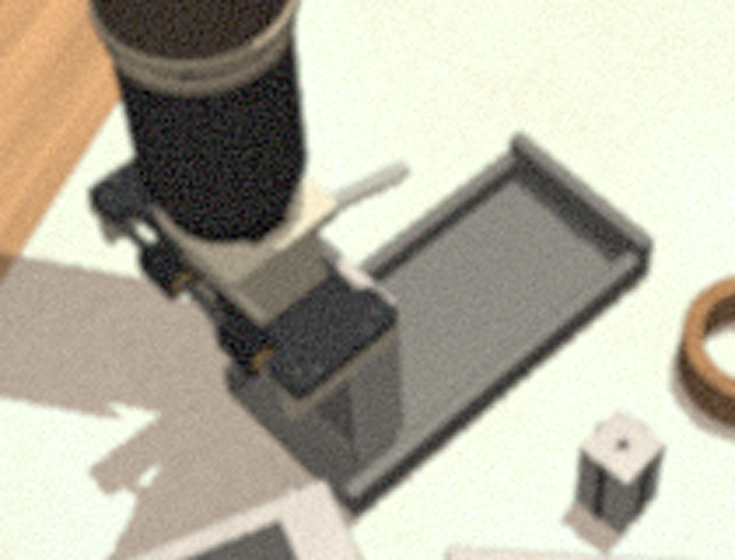

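The gripper is behind the standing housing, around (350,400), with the tray clear ahead. Next is a slow push toward the stop, which is tool -x.

send_rows(steps=[{"dp": [-8,-2,0],"roll": 0,"jaw": 40},{"dp": [-16,-2,0],"roll": 0,"jaw": 40},{"dp": [-22,-2,0],"roll": 0,"jaw": 40},{"dp": [-28,-2,0],"roll": 0,"jaw": 40},{"dp": [-34,-2,0],"roll": 0,"jaw": 40}])

```text
time_s: 3.32
tcp_pos: [0.5563, -0.1583, 0.1608]
eef_rot: [-180.0, 0.0, -114.5]
contact_force: [0.3, -0.2, 0.8]
gripper_width: 0.0356
gripper_force: 0.2
```

send_rows(steps=[{"dp": [-6,0,0],"roll": 0,"jaw": 40},{"dp": [-12,0,0],"roll": 0,"jaw": 40},{"dp": [-18,0,0],"roll": 0,"jaw": 40},{"dp": [-24,0,0],"roll": 0,"jaw": 40},{"dp": [-28,0,0],"roll": 0,"jaw": 40}])

```text
time_s: 3.95
tcp_pos: [0.5679, -0.1328, 0.1605]
eef_rot: [180.0, -0.0, -114.5]
contact_force: [0.2, -0.4, 0.2]
gripper_width: 0.0353
gripper_force: 0.0
```

```bash
python3 - <<'E'
from h import *
rel([*w(-130,2),.158])
c=r.capture("scene");im=c["image"][150:310,150:360]
cv2.imwrite("pics/s2.png",cv2.convertScaleAbs(cv2.resize(im,None,fx=3.5,fy=3.5,interpolation=cv2.INTER_CUBIC),alpha=1.6))
E
```

```text
dp [42.4  1.8  2.5] roll 0.006 tray mm -87.6 0.4 z 0.1605 rot [ 180.    -0.  -114.5] F [ 0.2 -0.4  0.2] t 3.95
```

View pics/s2.png

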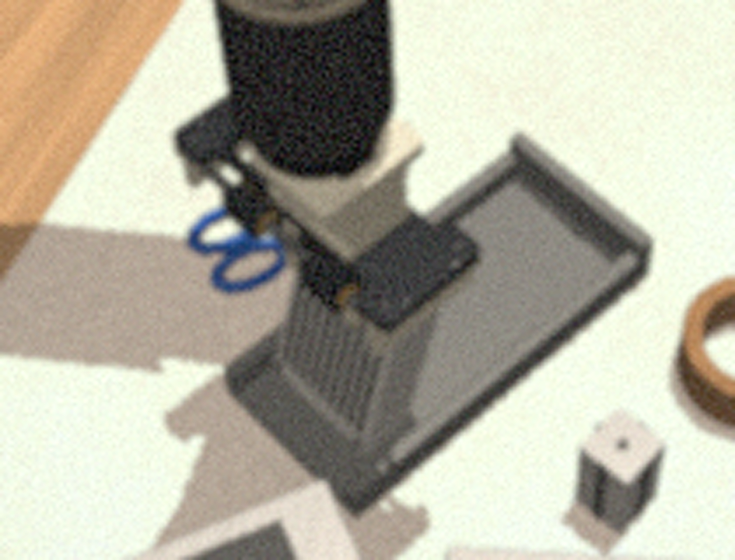

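The housing, around (350,370), has its fins toward the gripper and is tilting forward. I'll keep pushing.

send_rows(steps=[{"dp": [-6,0,0],"roll": 0,"jaw": 40},{"dp": [-12,0,0],"roll": 0,"jaw": 40},{"dp": [-12,0,0],"roll": 0,"jaw": 40},{"dp": [-12,0,0],"roll": 0,"jaw": 40},{"dp": [-12,0,0],"roll": 0,"jaw": 40}])

```text
time_s: 4.62
tcp_pos: [0.5726, -0.1224, 0.1606]
eef_rot: [180.0, 0.0, -114.5]
contact_force: [-0.2, -1.3, 1.1]
gripper_width: 0.035
gripper_force: 0.0
```

```bash
python3 - <<'E'
from h import *
rel([*w(-130,2),.158])
c=r.capture("scene");im=c["image"][150:310,150:360]
cv2.imwrite("pics/s3.png",cv2.convertScaleAbs(cv2.resize(im,None,fx=3.5,fy=3.5,interpolation=cv2.INTER_CUBIC),alpha=1.6))
E
```

```text
dp [53.9  1.8  2.6] roll 0.006 tray mm -76.1 0.5 z 0.1606 rot [ 180.     0.  -114.5] F [-0.2 -1.3  1.1] t 4.625
```

View pics/s3.png

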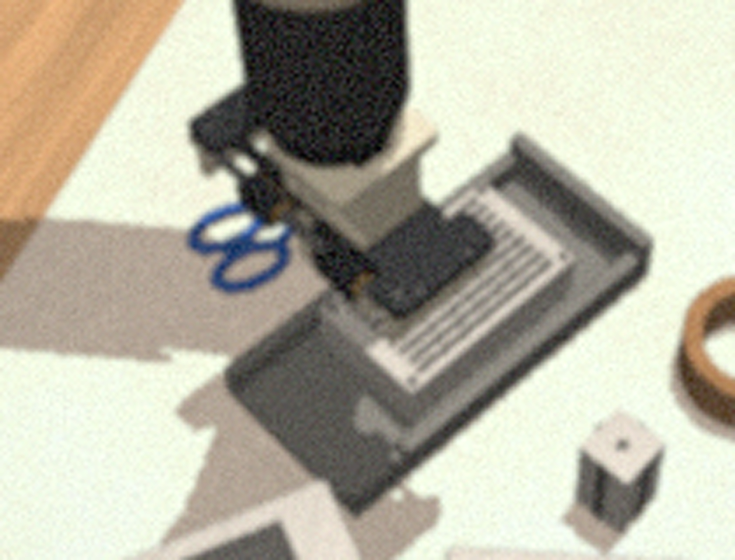

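It fell flat with the fins up. The near end's top corner is at (413,390) and the leading corner at (572,262), with a small gap to the stop. I'll back off and lower behind it.

send_rows(steps=[{"dp": [25,1,0],"roll": 0.005,"jaw": 40},{"dp": [45,2,0],"roll": 0.005,"jaw": 40},{"dp": [45,2,40],"roll": 0.005,"jaw": 40},{"dp": [45,2,90],"roll": 0.005,"jaw": 40},{"dp": [45,2,120],"roll": 0.005,"jaw": 40}])

```text
time_s: 5.3
tcp_pos: [0.5508, -0.1631, 0.0386]
eef_rot: [179.9, -0.0, -114.8]
contact_force: [-0.3, 0.5, -0.1]
gripper_width: 0.0351
gripper_force: 0.0
```

```bash
python3 - <<'E'
from h import *
c=r.capture("scene")
for p in((413,390),(572,262)):
    q=ray(c,(150+p[0]/3.5,150+p[1]/3.5),.052)[:2]-O; print((q@ax*1e3).round(1),(q@ay*1e3).round(1))
rel([*w(-37,2),.038])
E
```

```text
-64.1 -46.1
87.9 -47.5
dp [-85.8  -2.9  -3. ] roll -0.001 tray mm -122.8 5.0 z 0.0352 rot [ 1.796e+02 -1.000e-01 -1.148e+02] F [-1.5 -0.6 -3.7] t 5.35
```

send_rows(steps=[{"dp": [-15,-3,-2],"roll": 0,"jaw": 40},{"dp": [-30,-3,-2],"roll": 0,"jaw": 40},{"dp": [-42,-3,-2],"roll": 0,"jaw": 40},{"dp": [-50,-3,-2],"roll": 0,"jaw": 40},{"dp": [-57,-3,-2],"roll": 0,"jaw": 40}])

```text
time_s: 5.98
tcp_pos: [0.5789, -0.1115, 0.0431]
eef_rot: [-180.0, -0.0, -114.7]
contact_force: [-0.4, -3.0, 1.7]
gripper_width: 0.035
gripper_force: 1.5
```

send_rows(steps=[{"dp": [-5,0,0],"roll": 0,"jaw": 40},{"dp": [-10,0,0],"roll": 0,"jaw": 40},{"dp": [-15,0,0],"roll": 0,"jaw": 40},{"dp": [-19,0,0],"roll": 0,"jaw": 40},{"dp": [-22,0,0],"roll": 0,"jaw": 40}])

```text
time_s: 6.6
tcp_pos: [0.588, -0.0918, 0.0425]
eef_rot: [180.0, -0.0, -114.8]
contact_force: [-1.9, -3.2, 2.0]
gripper_width: 0.0352
gripper_force: 1.5
```

```bash
python3 - <<'E'
from h import *
rel([*w(-37,2),.038])
E
```

```text
dp [-4.9  2.6  4.5] roll 0.001 tray mm -41.9 -0.7 z 0.0425 rot [ 180.    -0.  -114.8] F [-1.9 -3.2  2. ] t 6.6
```

send_rows(steps=[{"dp": [-2,0,0],"roll": 0,"jaw": 40},{"dp": [-3.5,0,0],"roll": 0,"jaw": 40},{"dp": [-5,0,0],"roll": 0,"jaw": 40},{"dp": [-5,0,0],"roll": 0,"jaw": 40}])

```text
time_s: 7.1
tcp_pos: [0.5901, -0.0872, 0.0425]
eef_rot: [180.0, 0.0, -114.8]
contact_force: [-0.6, -1.1, 1.6]
gripper_width: 0.0349
gripper_force: 0.7
```

send_rows(steps=[{"dp": [-1.5,0,0],"roll": 0,"jaw": 40},{"dp": [-3,0,0],"roll": 0,"jaw": 40},{"dp": [-3,0,0],"roll": 0,"jaw": 40}])

```text
time_s: 7.48
tcp_pos: [0.5905, -0.0856, 0.0425]
eef_rot: [179.9, -0.1, -114.8]
contact_force: [-2.7, -7.6, 3.2]
gripper_width: 0.0349
gripper_force: 3.7
```

send_rows(steps=[{"dp": [-1,0,0],"roll": 0,"jaw": 40},{"dp": [-2,0,0],"roll": 0,"jaw": 40},{"dp": [-2,0,0],"roll": 0,"jaw": 40}])

```text
time_s: 7.85
tcp_pos: [0.5902, -0.0853, 0.0426]
eef_rot: [179.9, -0.2, -114.8]
contact_force: [-5.5, -14.1, 5.4]
gripper_width: 0.0353
gripper_force: 7.6
```

The force rises with no further travel, so the housing is seated. I'll retreat and check.

send_rows(steps=[{"dp": [10,0,0],"roll": 0,"jaw": 40},{"dp": [30,0,0],"roll": 0,"jaw": 40},{"dp": [60,0,0],"roll": 0,"jaw": 40},{"dp": [70,0,-50],"roll": 0,"jaw": 40},{"dp": [70,0,-110],"roll": 0,"jaw": 40}])

```text
time_s: 8.48
tcp_pos: [0.5612, -0.1477, 0.1526]
eef_rot: [179.8, -0.1, -114.8]
contact_force: [1.6, 0.4, -0.5]
gripper_width: 0.035
gripper_force: 0.0
```

send_rows(steps=[{"dp": [20,0,-50],"roll": 0,"jaw": 40},{"dp": [20,0,-100],"roll": 0,"jaw": 40},{"dp": [20,0,-100],"roll": 0,"jaw": 40},{"dp": [20,0,-100],"roll": 0,"jaw": 40}])

```text
time_s: 8.98
tcp_pos: [0.554, -0.1647, 0.2523]
eef_rot: [-180.0, 0.1, -114.8]
contact_force: [-0.1, -0.5, -1.4]
gripper_width: 0.0348
gripper_force: 0.0
```

```bash
python3 - <<'E'
from h import *
c=r.capture("scene");im=c["image"][150:310,150:360]
cv2.imwrite("pics/s4.png",cv2.convertScaleAbs(cv2.resize(im,None,fx=3.5,fy=3.5,interpolation=cv2.INTER_CUBIC),alpha=1.6))
rel([*w(-130,2),.158])
E
```

```text
dp [ 7.6  2.  93.5] roll 0.001 tray mm -122.4 -0.1 z 0.2515 rot [ 179.9    0.  -114.8] F [-0.7 -0.9 -0.6] t 9.025
```

View pics/s4.png

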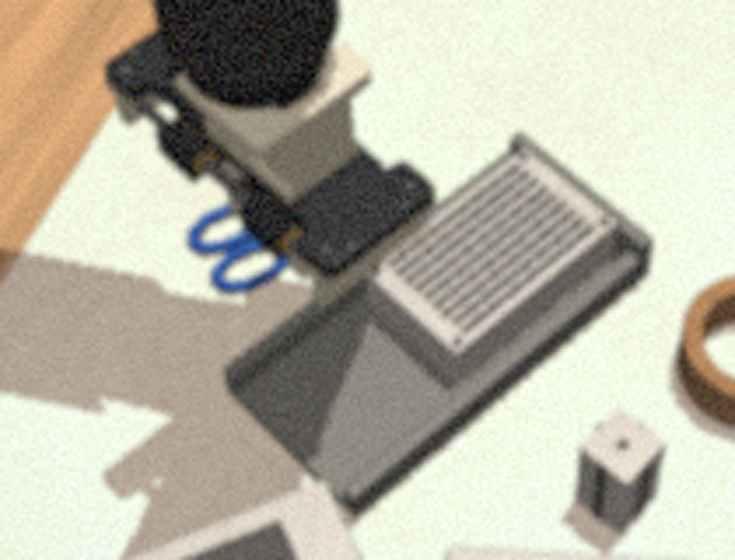

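The housing lies flat, fins up, at the stop end, with its leading corners at about (520,160) and (618,222). I'll zoom in to check for a gap or skew.

```bash
python3 - <<'E'
from h import *
c=r.capture("scene");a=c["image"][180:260,250:345].astype(float)
for _ in range(3): a+=r.capture("scene")["image"][180:260,250:345]
im=(a/4).astype(np.uint8)
cv2.imwrite("pics/s5.png",cv2.convertScaleAbs(cv2.resize(im,None,fx=7,fy=7,interpolation=cv2.INTER_CUBIC),alpha=1.6))
E
```

```text
(no output)
```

View pics/s5.png

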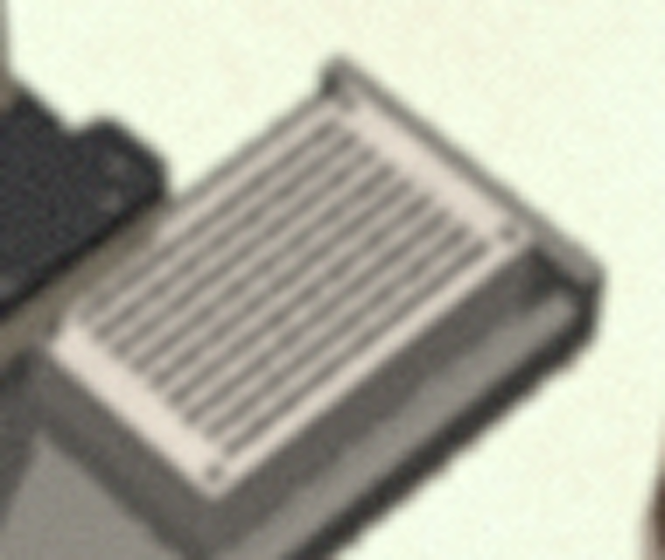

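The leading edge, (340,95) to (530,238), runs along the stop's inner edge with no visible floor gap. One quick numeric check before I hand in.

```bash
python3 - <<'E'
from h import *
c=r.capture("scene")
for p,z in(((50,345),.052),((212,497),.052),((340,95),.052),((530,238),.052),((340,55),.047),((602,272),.047)):
    q=ray(c,(250+p[0]/7-.4,180+p[1]/7-.4),z)[:2]-O; print((q@ax*1e3).round(1),(q@ay*1e3).round(1))
E
```

```text
-21.4 40.7
-23.3 -43.9
130.6 48.9
134.0 -44.4
146.8 65.0
144.5 -70.3
```

```bash
python3 -c "
from plant import r
print(r.close_job())"
```

```text
the job is handed in; nothing more can be done
None
```

The housing was tipped into the tray, lies flat with its fins up, and was pushed up against the end stop; the push met firm resistance there, the last pictures show no gap, and the job is handed in (about 9 s on the robot's clock).

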